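# Hold the instrument's inspection cover open

### The job

The gasket under this white instrument's hinged inspection cover has set: lift the brass ring weight up off the stud on the cover and set it down flat in the yellow tray without dropping it, the cover staying shut meanwhile. Then swing the cover up by its black bar handle and hold it open at 50 degrees (within 5 degrees): it falls shut if let go, so finish while still holding it there with the gripper. Leave everything else on the bench where it is.

Things in the scene. Friction and masses are not known exactly. Their poses are not given: they have to be found in the camera images.
- chassis: White instrument case, fixed to the bench, 240 (its x) by 260 (y) by 110 mm high. Origin: centre of its underside. Its x axis points from the front (with knobs, towards the robot) to the back, z up; it is turned up to 0.25 rad from the world axes. It may be left or right of the yellow tray.
- cover (a joint): Opening angle of the bare aluminium cover plate on top of the case, rad: 0 shut (flat), grows as the front edge swings up, stop at 1.7. 50 degrees is 0.873. The plate measures 220 (along case x) by 240 by 4 mm, mass 0.4 kg; gravity and a light spring shut it (about 4 N upward at the handle to raise it); the hinge itself has hardly any friction.
- cover_hinge (a point): Point on the middle of the cover's hinge line, which runs along the case's y axis at the back: 100 mm behind the case's centre, 110 mm above the bench. Does not move as the cover opens.
- cover_handle (a point): Middle of the cover's handle, moves with the cover: a round black bar, 10 mm thick, 110 mm long, parallel to the hinge, in the plane of the plate 40 mm in front of its front edge and held by a 10 mm rod at each end. 260 mm from the hinge line; with the cover shut it is 112 mm above the bench and 40 mm in front of the case, with at least 70 mm of free height below it and 35 mm clear between bar and plate.
- stud_tip (a point): Top end of the steel stud that stands on the cover: 12 mm thick, 45 mm tall, 100 mm in front of the hinge line, on the plate's centre line. Shut: 159 mm above the bench. The point's axes are those of the cover.
- weight: Brass-coloured ring weight, 56 mm outside, 19 mm hole, 32 mm high, 0.35 to 0.65 kg; at the start it lies on the cover, around the stud. Origin: centre of its underside; z along the hole.
- tray: Shallow open yellow tray, fixed, 160 by 160 mm outside, walls 4 mm thick and 22 mm high, floor about 4 mm thick. Origin: centre of its underside, z up.
- tape: Bystander: yellow tape roll lying flat, 90 mm outside, 22 mm high. Origin under its centre.
- screwdriver: Bystander: screwdriver with orange handle, 200 mm long, 26 mm thick, lying along its x axis. Origin on its underside.
- bottle: Bystander: white bottle with red cap, 56 mm thick, 130 mm tall. Origin under its centre.
- transformer: Bystander: small transformer, dark core with copper winding, 50 by 52 by 50 mm. Origin under its centre.
- wrench: Bystander: steel wrench, 180 mm long, lying along its x axis. Origin on its underside.
- relay: Bystander: blue relay module, 35 by 72 by 62 mm. Origin under its centre.

How it is judged:
On the way, in this order (a step that is already met when the one before it is completed fails the run):
1. the weight is lifted clear above the stud, the cover shut (z of weight in the frame of stud_tip above 0.001 m and contact force between the fingers and weight above 0.5 N and value of joint cover below 0.1 rad), for 0.1 s.
2. the weight lies flat in the yellow tray, let go, the cover still shut (x of weight in the frame of tray between -0.05 and 0.05 m and y of weight in the frame of tray between -0.05 and 0.05 m and z of weight in the frame of tray between 0 and 0.012 m and angle between weight's own z axis and vertical below 0.15 rad and contact force between the fingers and weight below 0.05 N and linear speed of weight below 0.02 m/s and value of joint cover below 0.1 rad), for 0.2 s.
At the end, for the whole second after the job is handed in: The cover stands still at 50 degrees, give or take 5 (0.785 to 0.96 rad), held by the gripper's fingers (contact over 0.5 N); the weight lies flat and at rest in the yellow tray, untouched; the six bystanders are within 30 mm of where they were (value of joint cover between 0.785 and 0.96 rad and velocity of joint cover between -0.05 and 0.05 rad/s and contact force between the fingers and cover above 0.5 N and x of weight in the frame of tray between -0.05 and 0.05 m and y of weight in the frame of tray between -0.05 and 0.05 m and z of weight in the frame of tray between 0 and 0.012 m and angle between weight's own z axis and vertical below 0.15 rad and contact force between the fingers and weight below 0.05 N and linear speed of weight below 0.02 m/s and distance of each of tape, screwdriver, bottle, transformer, wrench, relay from where it was at the start of the episode below 0.03 m); the arm keeps its last pose, push and grip.
It fails at once if the weight is dropped: it falls, not held, more than about 30 mm above the tray's or bench's level, away from the stud (contact force between the fingers and weight below 0.05 N and z of weight in the frame of tray above 0.03 m and horizontal distance between weight and stud_tip above 0.04 m and linear speed of weight above 0.3 m/s).
It fails at once if a bystander (tape roll, screwdriver, bottle, transformer, wrench, relay module) is moved by more than 30 mm (distance of any of tape, screwdriver, bottle, transformer, wrench, relay from where it was at the start of the episode above 0.03 m).
It also fails if it takes over 61 s, if anything falls off the work surface, if the arm or the gripper's body presses on something with over 40 N, if the wrist force passes 120 N, or if a joint passes its speed limit or range.

### The arm

A 6-joint arm with a two-finger parallel gripper is mounted at the origin on the work surface. World frame = base frame: x ahead of the robot, y to its left, z up, the work surface at z = 0. Lengths are in m, angles in rad, forces in N, time in s.
With the tool pointing down it reaches from about 0.275 to 0.725 m from the base axis. Payload 5.6 kg.
Tool frame: the origin (TCP) lies at the very end of the fingers, on their centre line; the grasp point (between the pads) lies 19 mm behind it; z points along the fingers, y is the line along which they close (so a half turn about z gives the same grasp; the last joint's range is limited). The gripper opens to 85 mm and grips with 20 to 120 N. Pads are 22 mm wide; open, the fingers measure 114 mm over their backs; the gripper's body (76 mm by 85 mm) begins 54 mm behind the grasp point. The pads swing forward as they close: fully open they stand 13 mm farther back than shut.
Start: joints at [-0.95, 0.255, 0.108, 0, -1.424, -0.285], TCP at [0.181, -0.519, 0.231] pointing down, gripper open.
Joint ranges: [-2.95, 2.95], [-1.21, 1.97], [-1.09, 1.5], [-2.87, 1.71], [-2.94, -0.07], [-3.05, 3.05]. Speed limits (rad/s): [2.57, 2.57, 3.14, 3.14, 3.14, 3.14].

### API

Orientations are given as a 3x3 rotation matrix whose columns are the frame's x, y, z axes.
In Python, from workcell import status, viewer, env, nets gives the robot as it stands.
- The arm moves only by the shell command python3 -m pendant 'ROWS' [FORCE]. ROWS is JSON, a list of rows, each an object of numbers: "hand": the opening, from 0 (shut) to 1 (fully open); "x", "y", "z": the shift along the tool's x, y, z in cm; "wx", "wy", "wz": the turn, a rotation vector about the tool's x, y, z in rad. In form: [{"hand": .., "x": .., "y": .., "z": .., "wx": .., "wy": .., "wz": ..}, ...]. A call has 1 to 10 rows; each row shifts and turns the commanded pose from where the row before left it, along the tool's axes as they then stand; what a row does not reach is not made up. A row lasts 1/12 s, in which the tool goes at most 41.7 mm and 7.16 degrees, less where a joint would pass 70% of its speed; a pose out of reach is approached as far as the arm can. A call with a gripper value outside its range is refused whole. The fingers move at their own pace and stop on an object; FORCE is the grip in N (left out, the last holds). Time passes only in rows, so rows that do not move let the fingers close. It gives the time, the measured TCP pose, the force, the opening and the grip force at its end, in the units of the state.
- status.get_state(): the state, without advancing time (a new reading comes with each control period).
- viewer.snapshot(name): name is "side" or "top" or "wrist"; returns a dict with "img" (420x560x3 uint8, red, green, blue), "z_map" (420x560 float32, m along the optical axis (not along the pixel's ray), 0 where there is no reading), "camera_matrix" (3x3 intrinsics, pixels), "T" (4x4, takes a point from camera to world coordinates). Camera axes: x right, y down, z forward; pixel columns grow to the right and rows downward; lengths in m; the calibration is good to about 2 mm. The wrist camera is an equidistant fisheye: a pixel r from the principal point sees the ray r / f radians off the axis. A picture is of the moment at which its call begins.
- env.job_done(): hands the job in; it is judged then, once.
Trained networks look in the newest picture that a camera, given by its name, has taken for a name from the list of things; names that differ only in an ending like _2 or _b are one class to them, and where a whole thing is asked for, a point or a joint stands for the part that bears it (a point fixed in the world has none). Each returns a list of dicts, best first, with "score" (0 to 1); they miss things now and then, are a little off and sometimes report something else, mostly with a low value. They report only what shows in the picture. A call takes as long as a camera call.
- nets.find_in(thing, camera): "centre" ([x, y, z] in m, in world coordinates, good to about 4 mm: the middle of the surface that is visible of it).
- nets.cut_out(thing, camera): "mask" (420x560 bool, what is visible of it).
- nets.mark_of(thing, camera): "centre" ([x, y, z] in m, in world coordinates, good to about 4 mm: a listed point, or the origin of a listed thing).
The state is a dict: "time_s": time; "joints": joint angles; "dq": joint speeds; "effort": joint torques, N m; "tcp_pos": TCP position; "tcp_rot": TCP orientation; "force": force on the tool from outside, world axes, zero at the start; "wrist_torque": the same for the moment, N m; "gripper_width": finger opening in m; "grasp_force": force on a finger pad.
Only numpy, scipy, OpenCV 4.12 (cv2) and the standard library are available. Lean on these libraries where they do the work, as an engineer would, in place of code of your own. Each camera call takes 0.05 s, during which the arm holds its last target. There are 200 camera calls.

## Working session

There is one attempt and no reset: what is moved stays moved. The work goes in short steps, Python scripts to look and compute and a shell command to move; the robot and the scene stay as the last step left them, time stands still between calls to the robot, and variables do not carry over. Pictures are saved under pics/ and viewed, at most 10 in all, crops included, and the job is handed in when it is done.

```bash
mkdir -p pics; cat > h.py <<'E'
import numpy as np, cv2
from workcell import status, viewer, env, nets
def snap(c,n):
    s=viewer.snapshot(c); cv2.imwrite(f'pics/{n}.png',s['img'][:,:,::-1]); return s
E
python3 - <<'E'
from h import *
a=snap('top','top1');b=snap('side','side1')
for c in('top','side'):
  for t in('weight','stud_tip','cover_handle','cover_hinge','chassis','tray'):
    print(c,t,[(np.round(r['centre'],3),round(r['score'],2)) for r in nets.mark_of(t,c)[:2]])
for t in('tape','screwdriver','bottle','transformer','wrench','relay'):
    print(t,[(np.round(r['centre'],3),round(r['score'],2)) for r in nets.mark_of(t,'top')[:2]])
s=status.get_state();print(s['time_s'],s['tcp_pos'],s['tcp_rot'])
cv2.imwrite('pics/both1.png',cv2.resize(np.hstack([a['img'],b['img']])[:,:,::-1],(800,300)))
E
```

```text
top weight [(array([ 0.617, -0.194,  0.105]), 0.63), (array([0.394, 0.453, 0.001]), 0.22)]
top stud_tip [(array([ 0.618, -0.195,  0.158]), 0.57)]
top cover_handle [(array([ 0.462, -0.2  ,  0.109]), 0.75)]
top cover_hinge [(array([ 0.716, -0.187,  0.114]), 0.68)]
top chassis [(array([ 0.619, -0.189,  0.001]), 0.8), (array([ 0.428, -0.466, -0.001]), 0.75)]
top tray [(array([0.637, 0.215, 0.002]), 0.61)]
side weight [(array([ 0.622, -0.192,  0.116]), 0.66)]
side stud_tip [(array([ 0.619, -0.192,  0.162]), 0.57)]
side cover_handle [(array([ 0.462, -0.202,  0.112]), 0.75)]
side cover_hinge [(array([ 0.717, -0.187,  0.11 ]), 0.85), (array([ 0.378, -0.188,  0.001]), 0.72)]
side chassis [(array([ 0.617, -0.197, -0.002]), 0.82)]
side tray [(array([0.634, 0.213, 0.003]), 0.62)]
tape [(array([ 0.38 ,  0.041, -0.   ]), 0.79)]
screwdriver [(array([ 0.378, -0.186,  0.001]), 0.8)]
bottle [(array([ 0.656, -0.452, -0.004]), 0.15)]
transformer [(array([ 0.423, -0.469, -0.001]), 0.57)]
wrench [(array([ 0.655, -0.45 , -0.003]), 0.77)]
relay [(array([ 0.775, -0.026,  0.001]), 0.71)]
1.0 [ 0.18126523 -0.51928569  0.23129634] [[-9.44155861e-01 -3.29499179e-01  2.67566190e-05]
 [-3.29499180e-01  9.44155860e-01 -4.41190362e-05]
 [-1.07252324e-05 -5.04715306e-05 -9.99999999e-01]]
```

View pics/top1.png

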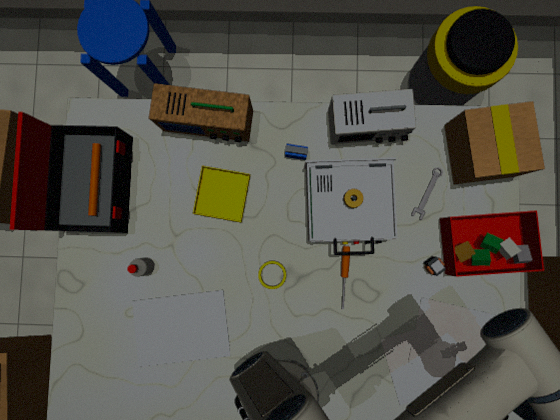

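View pics/side1.png

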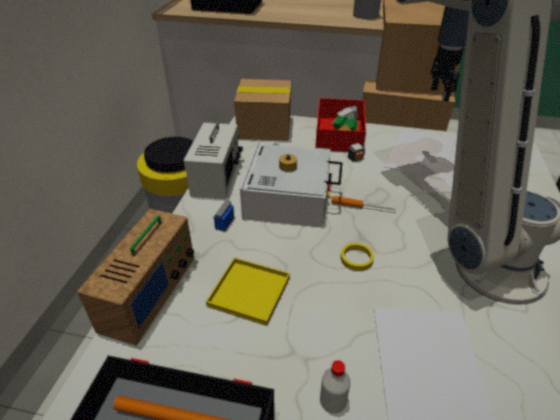

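Top view: the ring and stud are at (353,198) on the case, the handle is at (355,247) above the screwdriver, and the tray is at (222,194). The side view agrees. Case yaw is about 0.05 rad. I'll move above the weight.

```bash
R='{"x":-3.7,"y":1.17}'; python3 -m pendant '[{"hand":1,"x":-3.7,"y":1.17},{"hand":1,"x":-3.7,"y":1.17},{"hand":1,"x":-3.7,"y":1.17},{"hand":1,"x":-3.7,"y":1.17},{"hand":1,"x":-3.7,"y":1.17},{"hand":1,"x":-3.7,"y":1.17},{"hand":1,"x":-3.7,"y":1.17}]' 60
python3 -m pendant '[{"hand":1,"x":-3.7,"y":1.17},{"hand":1,"x":-3.7,"y":1.17},{"hand":1,"x":-3.7,"y":1.17},{"hand":1,"x":-3.7,"y":1.17},{"hand":1,"x":-3.7,"y":1.17},{"hand":1,"x":-3.7,"y":1.17},{"hand":1,"x":-3.7,"y":1.17},{"hand":1},{"hand":1},{"hand":1}]'
python3 - <<'E'
from h import *
snap('wrist','w1')
s=status.get_state();R=np.array(s['tcp_rot']);p=np.array(s['tcp_pos']);print(p,R.round(3))
for t in('weight','stud_tip','cover_handle','cover_hinge'):
    for r in nets.mark_of(t,'wrist')[:1]: print(t,np.round(r['centre'],4),round(r['score'],2),'tool cm',(R.T@(r['centre']-p)*100).round(2))
E
```

```text
[ 0.18125724 -0.5192708   0.23127812] [[-0.944 -0.33  -0.   ]
 [-0.33   0.944  0.   ]
 [-0.     0.    -1.   ]]invalid input
invalid input
```

View pics/w1.png

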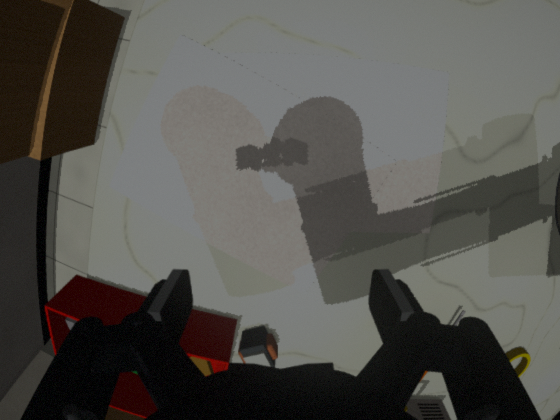

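The wrist view still shows the start pose (transformer at (258,340), red bin at lower left). The rows were refused, so every field is probably required.

```bash
python3 -m pendant '[{"hand":1,"x":-3.7,"y":1.17,"z":0,"wx":0,"wy":0,"wz":0},{"hand":1,"x":-3.7,"y":1.17,"z":0,"wx":0,"wy":0,"wz":0},{"hand":1,"x":-3.7,"y":1.17,"z":0,"wx":0,"wy":0,"wz":0},{"hand":1,"x":-3.7,"y":1.17,"z":0,"wx":0,"wy":0,"wz":0},{"hand":1,"x":-3.7,"y":1.17,"z":0,"wx":0,"wy":0,"wz":0},{"hand":1,"x":-3.7,"y":1.17,"z":0,"wx":0,"wy":0,"wz":0},{"hand":1,"x":-3.7,"y":1.17,"z":0,"wx":0,"wy":0,"wz":0}]' 60 &&
python3 -m pendant '[{"hand":1,"x":-3.7,"y":1.17,"z":0,"wx":0,"wy":0,"wz":0},{"hand":1,"x":-3.7,"y":1.17,"z":0,"wx":0,"wy":0,"wz":0},{"hand":1,"x":-3.7,"y":1.17,"z":0,"wx":0,"wy":0,"wz":0},{"hand":1,"x":-3.7,"y":1.17,"z":0,"wx":0,"wy":0,"wz":0},{"hand":1,"x":-3.7,"y":1.17,"z":0,"wx":0,"wy":0,"wz":0},{"hand":1,"x":-3.7,"y":1.17,"z":0,"wx":0,"wy":0,"wz":0},{"hand":1,"x":-3.7,"y":1.17,"z":0,"wx":0,"wy":0,"wz":0},{"hand":1,"x":0,"y":0,"z":0,"wx":0,"wy":0,"wz":0},{"hand":1,"x":0,"y":0,"z":0,"wx":0,"wy":0,"wz":0}]' &&
python3 - <<'E'
from h import *
snap('wrist','w2')
s=status.get_state();R=np.array(s['tcp_rot']);p=np.array(s['tcp_pos']);print(p,R.round(3))
for t in('weight','stud_tip','cover_handle','cover_hinge'):
    for r in nets.mark_of(t,'wrist')[:1]: print(t,np.round(r['centre'],4),round(r['score'],2),'tool cm',(R.T@(r['centre']-p)*100).round(2))
E
```

```text
time_s: 1.83
tcp_pos: [0.4001, -0.3552, 0.2316]
tcp_rot: [[-0.944, -0.33, 0.0], [-0.33, 0.944, -0.0], [-0.0, -0.0, -1.0]]
force: [0.4, -0.7, 0.2]
gripper_width: 0.085
grasp_force: 0.0
time_s: 2.58
tcp_pos: [0.6175, -0.1923, 0.2298]
tcp_rot: [[-0.943, -0.332, -0.002], [-0.332, 0.943, 0.0], [0.002, 0.001, -1.0]]
force: [0.1, -1.1, -0.2]
gripper_width: 0.0855
grasp_force: 0.0
[ 0.61664173 -0.1934298   0.23061707] [[-0.944 -0.331 -0.001]
 [-0.331  0.944 -0.   ]
 [ 0.001  0.    -1.   ]]
weight [ 0.6221 -0.1968  0.1133] 0.83 tool cm [-0.42 -0.5  11.73]
stud_tip [ 0.6207 -0.1947  0.1557] 0.69 tool cm [-0.35 -0.26  7.49]
cover_handle [ 0.4595 -0.2057  0.1112] 0.61 tool cm [15.22  4.03 11.96]
cover_hinge [ 0.7199 -0.1862  0.1084] 0.68 tool cm [-10.    -2.74  12.21]
```

View pics/w2.png

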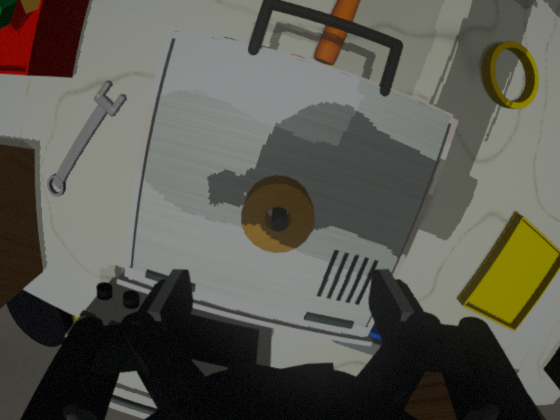

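Wrist view: the ring is at (278,213) around the stud, roughly centred between the fingers in tool terms. The handle runs (255,45) to (395,85). I'll make a small correction and descend.

```bash
python3 -m pendant '[{"hand":1,"x":-0.2,"y":-0.1,"z":2.5,"wx":0,"wy":0,"wz":0},{"hand":1,"x":0,"y":0,"z":2.5,"wx":0,"wy":0,"wz":0},{"hand":1,"x":0,"y":0,"z":2.5,"wx":0,"wy":0,"wz":0},{"hand":1,"x":0,"y":0,"z":1.5,"wx":0,"wy":0,"wz":0},{"hand":1,"x":0,"y":0,"z":1,"wx":0,"wy":0,"wz":0},{"hand":1,"x":0,"y":0,"z":0.7,"wx":0,"wy":0,"wz":0},{"hand":1,"x":0,"y":0,"z":0.5,"wx":0,"wy":0,"wz":0},{"hand":1,"x":0,"y":0,"z":0,"wx":0,"wy":0,"wz":0},{"hand":1,"x":0,"y":0,"z":0,"wx":0,"wy":0,"wz":0}]' 60
python3 -m pendant '[{"hand":0.5,"x":0,"y":0,"z":0,"wx":0,"wy":0,"wz":0},{"hand":0.5,"x":0,"y":0,"z":0,"wx":0,"wy":0,"wz":0},{"hand":0.4,"x":0,"y":0,"z":0,"wx":0,"wy":0,"wz":0},{"hand":0.4,"x":0,"y":0,"z":0,"wx":0,"wy":0,"wz":0},{"hand":0.4,"x":0,"y":0,"z":0,"wx":0,"wy":0,"wz":0},{"hand":0.4,"x":0,"y":0,"z":0,"wx":0,"wy":0,"wz":0},{"hand":0.4,"x":0,"y":0,"z":0,"wx":0,"wy":0,"wz":0},{"hand":0.4,"x":0,"y":0,"z":0,"wx":0,"wy":0,"wz":0}]' 60
```

```text
time_s: 3.58
tcp_pos: [0.619, -0.1945, 0.1202]
tcp_rot: [[-0.944, -0.329, 0.001], [-0.329, 0.944, -0.0], [-0.001, -0.001, -1.0]]
force: [0.1, 0.7, 0.3]
gripper_width: 0.0853
grasp_force: 0.0
time_s: 4.25
tcp_pos: [0.6189, -0.1942, 0.1202]
tcp_rot: [[-0.944, -0.33, 0.001], [-0.33, 0.944, -0.0], [-0.001, -0.001, -1.0]]
force: [-1.4, 1.3, 5.7]
gripper_width: 0.0539
grasp_force: 62.4
```

```bash
python3 -m pendant '[{"hand":0.3,"x":0,"y":0,"z":-0.5,"wx":0,"wy":0,"wz":0},{"hand":0.3,"x":0,"y":0,"z":-1,"wx":0,"wy":0,"wz":0},{"hand":0.3,"x":0,"y":0,"z":-1,"wx":0,"wy":0,"wz":0},{"hand":0.3,"x":0,"y":0,"z":-1,"wx":0,"wy":0,"wz":0},{"hand":0.3,"x":0,"y":0,"z":-1,"wx":0,"wy":0,"wz":0},{"hand":0.3,"x":0,"y":0,"z":-1,"wx":0,"wy":0,"wz":0},{"hand":0.3,"x":0,"y":0,"z":-1,"wx":0,"wy":0,"wz":0},{"hand":0.3,"x":0,"y":0,"z":-0.5,"wx":0,"wy":0,"wz":0},{"hand":0.3,"x":0,"y":0,"z":0,"wx":0,"wy":0,"wz":0},{"hand":0.3,"x":0,"y":0,"z":0,"wx":0,"wy":0,"wz":0}]' 80
python3 - <<'E'
from h import *
for c in('side','wrist'):
  s=snap(c,c+'3')
  for t in('weight','stud_tip','cover_handle','tray'): print(c,t,[np.round(r['centre'],4) for r in nets.mark_of(t,c)[:1]])
s=status.get_state();print(s['tcp_pos'],s['joints'])
E
```

```text
time_s: 5.08
tcp_pos: [0.6186, -0.1941, 0.1894]
tcp_rot: [[-0.944, -0.329, 0.0], [-0.329, 0.944, 0.0], [-0.0, 0.0, -1.0]]
force: [-0.7, -1.9, -5.8]
gripper_width: 0.0534
grasp_force: 84.6
side weight [array([ 0.6194, -0.1966,  0.1828])]
side stud_tip [array([ 0.6205, -0.19  ,  0.1622])]
side cover_handle [array([ 0.4597, -0.2034,  0.1134])]
side tray [array([0.6354, 0.2165, 0.0011])]
wrist weight [array([ 0.62  , -0.1936,  0.1818])]
wrist stud_tip []
wrist cover_handle [array([ 0.4596, -0.2027,  0.1109])]
wrist tray [array([ 6.371e-01,  2.147e-01, -5.000e-04])]
[ 0.61855397 -0.19420926  0.18916577] [-6.37671952e-02  4.65617838e-01  3.09793801e-01 -6.10398441e-06
 -1.41511707e+00 -1.17122037e+00]
```

```bash
python3 -m pendant '[{"hand":0.3,"x":-0.6,"y":1.5,"z":0,"wx":0,"wy":0,"wz":0},{"hand":0.3,"x":-1,"y":2.5,"z":0,"wx":0,"wy":0,"wz":0},{"hand":0.3,"x":-1,"y":2.5,"z":0,"wx":0,"wy":0,"wz":0},{"hand":0.3,"x":-1,"y":2.5,"z":0,"wx":0,"wy":0,"wz":0},{"hand":0.3,"x":-1,"y":2.5,"z":0,"wx":0,"wy":0,"wz":0},{"hand":0.3,"x":-1,"y":2.5,"z":0,"wx":0,"wy":0,"wz":0},{"hand":0.3,"x":-1,"y":2.5,"z":0,"wx":0,"wy":0,"wz":0},{"hand":0.3,"x":-1,"y":2.5,"z":0,"wx":0,"wy":0,"wz":0}]'
python3 -m pendant '[{"hand":0.3,"x":-1,"y":2.5,"z":0,"wx":0,"wy":0,"wz":0},{"hand":0.3,"x":-1,"y":2.5,"z":0,"wx":0,"wy":0,"wz":0},{"hand":0.3,"x":-1,"y":2.5,"z":0,"wx":0,"wy":0,"wz":0},{"hand":0.3,"x":-1,"y":2.5,"z":0,"wx":0,"wy":0,"wz":0},{"hand":0.3,"x":-1,"y":2.5,"z":0,"wx":0,"wy":0,"wz":0},{"hand":0.3,"x":-1,"y":2.5,"z":0,"wx":0,"wy":0,"wz":0},{"hand":0.3,"x":-1,"y":2.5,"z":0,"wx":0,"wy":0,"wz":0},{"hand":0.3,"x":-0.5,"y":1.5,"z":0,"wx":0,"wy":0,"wz":0},{"hand":0.3,"x":0,"y":0,"z":0,"wx":0,"wy":0,"wz":0},{"hand":0.3,"x":0,"y":0,"z":0,"wx":0,"wy":0,"wz":0}]'
python3 - <<'E'
from h import *
s=status.get_state();R=np.array(s['tcp_rot']);p=np.array(s['tcp_pos'])
for c in('side','top','wrist'):
  q=snap(c,c+'4')
  for t in('weight','tray'):
    for r in nets.mark_of(t,c)[:1]: print(c,t,np.round(r['centre'],4),(R.T@(r['centre']-p)*100).round(2))
E
```

```text
time_s: 6.25
tcp_pos: [0.6276, 0.0115, 0.1894]
tcp_rot: [[-0.944, -0.33, 0.0], [-0.33, 0.944, 0.0], [-0.0, -0.0, -1.0]]
force: [-0.3, 0.0, -3.7]
gripper_width: 0.0533
grasp_force: 84.8
time_s: 7.08
tcp_pos: [0.6357, 0.215, 0.1889]
tcp_rot: [[-0.944, -0.331, -0.001], [-0.331, 0.944, -0.001], [0.001, -0.0, -1.0]]
force: [-0.4, -0.1, -3.9]
gripper_width: 0.0534
grasp_force: 84.9
side weight [0.6359 0.2169 0.183 ] [-0.08  0.17  0.59]
side tray [0.6358 0.2128 0.0033] [ 0.05 -0.21 18.56]
top weight [0.6372 0.2126 0.1761] [-0.06 -0.28  1.28]
top tray [0.6405 0.2185 0.0032] [-0.58  0.18 18.57]
wrist weight [0.6384 0.2138 0.1835] [-0.21 -0.2   0.54]
wrist tray [ 0.6341  0.2142 -0.001 ] [ 0.17 -0.02 18.99]
```

```bash
python3 -m pendant '[{"hand":0.3,"x":0,"y":0,"z":1.5,"wx":0,"wy":0,"wz":0},{"hand":0.3,"x":0,"y":0,"z":2.5,"wx":0,"wy":0,"wz":0},{"hand":0.3,"x":0,"y":0,"z":2.5,"wx":0,"wy":0,"wz":0},{"hand":0.3,"x":0,"y":0,"z":2.5,"wx":0,"wy":0,"wz":0},{"hand":0.3,"x":0,"y":0,"z":2.5,"wx":0,"wy":0,"wz":0},{"hand":0.3,"x":0,"y":0,"z":2.5,"wx":0,"wy":0,"wz":0},{"hand":0.3,"x":0,"y":0,"z":1.5,"wx":0,"wy":0,"wz":0},{"hand":0.3,"x":0,"y":0,"z":1,"wx":0,"wy":0,"wz":0},{"hand":0.3,"x":0,"y":0,"z":0.5,"wx":0,"wy":0,"wz":0},{"hand":0.3,"x":0,"y":0,"z":0,"wx":0,"wy":0,"wz":0}]'
python3 -m pendant '[{"hand":0.3,"x":0,"y":0,"z":0.3,"wx":0,"wy":0,"wz":0},{"hand":0.3,"x":0,"y":0,"z":0.2,"wx":0,"wy":0,"wz":0},{"hand":0.3,"x":0,"y":0,"z":0,"wx":0,"wy":0,"wz":0},{"hand":0.3,"x":0,"y":0,"z":0,"wx":0,"wy":0,"wz":0}]'
```

```text
time_s: 8.37
tcp_pos: [0.6357, 0.2141, 0.0186]
tcp_rot: [[-0.944, -0.329, -0.001], [-0.329, 0.944, -0.001], [0.001, -0.0, -1.0]]
force: [1.2, 0.1, -3.3]
gripper_width: 0.053
grasp_force: 84.8
time_s: 8.7
tcp_pos: [0.6362, 0.2145, 0.015]
tcp_rot: [[-0.944, -0.33, 0.001], [-0.33, 0.944, 0.0], [-0.001, 0.0, -1.0]]
force: [0.6, -0.1, -4.1]
gripper_width: 0.0533
grasp_force: 84.9
```

```bash
python3 -m pendant '[{"hand":0.3,"x":0,"y":0,"z":0.2,"wx":0,"wy":0,"wz":0},{"hand":0.3,"x":0,"y":0,"z":0.1,"wx":0,"wy":0,"wz":0},{"hand":0.3,"x":0,"y":0,"z":0,"wx":0,"wy":0,"wz":0},{"hand":0.3,"x":0,"y":0,"z":0,"wx":0,"wy":0,"wz":0}]'
python3 -m pendant '[{"hand":0.3,"x":0,"y":0,"z":0.1,"wx":0,"wy":0,"wz":0},{"hand":0.3,"x":0,"y":0,"z":0,"wx":0,"wy":0,"wz":0},{"hand":0.3,"x":0,"y":0,"z":0,"wx":0,"wy":0,"wz":0}]'
```

```text
time_s: 9.03
tcp_pos: [0.6363, 0.2145, 0.0119]
tcp_rot: [[-0.944, -0.33, 0.001], [-0.33, 0.944, 0.0], [-0.001, -0.0, -1.0]]
force: [0.2, 0.5, -0.6]
gripper_width: 0.0531
grasp_force: 85.2
time_s: 9.28
tcp_pos: [0.6364, 0.2145, 0.0118]
tcp_rot: [[-0.944, -0.33, 0.002], [-0.33, 0.944, 0.001], [-0.002, -0.0, -1.0]]
force: [-2.6, 0.4, 6.4]
gripper_width: 0.0535
grasp_force: 85.8
```

Contact with the tray floor. Releasing and rising.

```bash
python3 -m pendant '[{"hand":0.7,"x":0,"y":0,"z":0,"wx":0,"wy":0,"wz":0},{"hand":0.8,"x":0,"y":0,"z":0,"wx":0,"wy":0,"wz":0},{"hand":1,"x":0,"y":0,"z":0,"wx":0,"wy":0,"wz":0},{"hand":1,"x":0,"y":0,"z":0,"wx":0,"wy":0,"wz":0},{"hand":1,"x":0,"y":0,"z":0,"wx":0,"wy":0,"wz":0},{"hand":1,"x":0,"y":0,"z":0,"wx":0,"wy":0,"wz":0},{"hand":1,"x":0,"y":0,"z":0,"wx":0,"wy":0,"wz":0},{"hand":1,"x":0,"y":0,"z":0,"wx":0,"wy":0,"wz":0}]'
python3 -m pendant '[{"hand":1,"x":0,"y":0,"z":-1,"wx":0,"wy":0,"wz":0},{"hand":1,"x":0,"y":0,"z":-2,"wx":0,"wy":0,"wz":0},{"hand":1,"x":0,"y":0,"z":-3,"wx":0,"wy":0,"wz":0},{"hand":1,"x":0,"y":0,"z":-3,"wx":0,"wy":0,"wz":0},{"hand":1,"x":0,"y":0,"z":-3,"wx":0,"wy":0,"wz":0},{"hand":1,"x":0,"y":0,"z":-3,"wx":0,"wy":0,"wz":0},{"hand":1,"x":0,"y":0,"z":-3,"wx":0,"wy":0,"wz":0},{"hand":1,"x":0,"y":0,"z":-3,"wx":0,"wy":0,"wz":0},{"hand":1,"x":0,"y":0,"z":0,"wx":0,"wy":0,"wz":0},{"hand":1,"x":0,"y":0,"z":0,"wx":0,"wy":0,"wz":0}]'
python3 - <<'E'
from h import *
s=status.get_state();print(s['joints'])
for c in('side','wrist'):
  q=snap(c,c+'5')
  for t in('weight','tray','cover_handle','cover_hinge'):
    for r in nets.mark_of(t,c)[:1]: print(c,t,np.round(r['centre'],4))
E
```

```text
time_s: 9.95
tcp_pos: [0.6359, 0.2143, 0.0102]
tcp_rot: [[-0.944, -0.33, -0.0], [-0.33, 0.944, -0.0], [0.0, -0.0, -1.0]]
force: [-1.0, -0.0, 1.1]
gripper_width: 0.0853
grasp_force: 0.0
time_s: 10.78
tcp_pos: [0.6369, 0.2147, 0.2238]
tcp_rot: [[-0.944, -0.33, 0.005], [-0.33, 0.944, 0.003], [-0.006, 0.001, -1.0]]
force: [-0.6, -0.3, -1.3]
gripper_width: 0.0855
grasp_force: 0.0
[ 5.57225656e-01  5.04076807e-01  4.58419586e-01  5.23621683e-04
 -1.51912794e+00 -1.79223532e+00]
side weight [0.6379 0.216  0.0062]
side tray [0.6357 0.2128 0.0025]
side cover_handle [ 0.462  -0.1996  0.1113]
side cover_hinge [ 0.7182 -0.1866  0.1118]
wrist weight [0.6408 0.2104 0.0072]
wrist tray [ 6.344e-01  2.112e-01 -1.000e-04]
wrist cover_hinge [0.6385 0.213  0.0052]
```

View pics/wrist5.png

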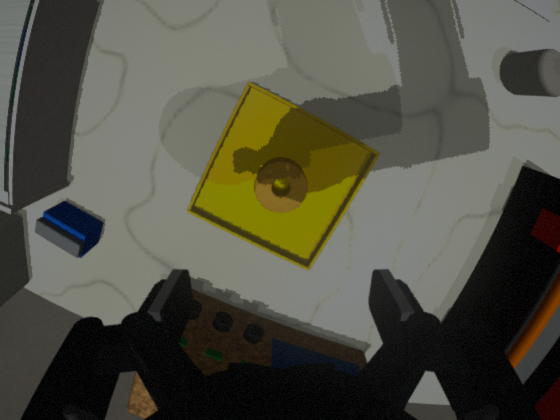

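The ring lies flat in the tray at (280,185). Next I turn the hand so it closes across the bar (+74°, wz total −1.295).

```bash
python3 -m pendant '[{"hand":1,"x":0,"y":0,"z":0,"wx":0,"wy":0,"wz":-0.12},{"hand":0.6,"x":0,"y":0,"z":0,"wx":0,"wy":0,"wz":-0.12},{"hand":0.35,"x":0,"y":0,"z":0,"wx":0,"wy":0,"wz":-0.12},{"hand":0.35,"x":0,"y":0,"z":0,"wx":0,"wy":0,"wz":-0.12},{"hand":0.35,"x":0,"y":0,"z":0,"wx":0,"wy":0,"wz":-0.12},{"hand":0.35,"x":0,"y":0,"z":0,"wx":0,"wy":0,"wz":-0.12},{"hand":0.35,"x":0,"y":0,"z":0,"wx":0,"wy":0,"wz":-0.12},{"hand":0.35,"x":0,"y":0,"z":0,"wx":0,"wy":0,"wz":-0.12},{"hand":0.35,"x":0,"y":0,"z":0,"wx":0,"wy":0,"wz":-0.12},{"hand":0.35,"x":0,"y":0,"z":0,"wx":0,"wy":0,"wz":-0.12}]' 40
python3 -m pendant '[{"hand":0.35,"x":0,"y":0,"z":0,"wx":0,"wy":0,"wz":-0.095},{"hand":0.35,"x":0,"y":0,"z":0,"wx":0,"wy":0,"wz":0},{"hand":0.35,"x":0,"y":0,"z":0,"wx":0,"wy":0,"wz":0}]'
python3 - <<'E'
from h import *
s=status.get_state();R=np.array(s['tcp_rot']);p=np.array(s['tcp_pos'])
print(R.round(3),(R.T@(np.array([.460,-.202,.21])-p)*100).round(2))
E
```

```text
time_s: 12.12
tcp_pos: [0.6359, 0.2143, 0.2202]
tcp_rot: [[-0.029, -1.0, -0.0], [-1.0, 0.029, -0.0], [0.0, 0.0, -1.0]]
force: [0.7, -0.0, -0.3]
gripper_width: 0.0303
grasp_force: 0.0
time_s: 12.37
tcp_pos: [0.6359, 0.2143, 0.2202]
tcp_rot: [[0.057, -0.998, -0.0], [-0.998, -0.057, -0.0], [0.0, 0.0, -1.0]]
force: [0.1, 0.5, -0.2]
gripper_width: 0.0301
grasp_force: 0.0
[[ 0.057 -0.998 -0.   ]
 [-0.998 -0.057 -0.   ]
 [ 0.     0.    -1.   ]] [40.56 19.94  1.03]
```

```bash
python3 -m pendant '[{"hand":0.35,"x":3,"y":1.5,"z":0,"wx":0,"wy":0,"wz":0},{"hand":0.35,"x":3.2,"y":1.55,"z":0,"wx":0,"wy":0,"wz":0},{"hand":0.35,"x":3.2,"y":1.55,"z":0,"wx":0,"wy":0,"wz":0},{"hand":0.35,"x":3.2,"y":1.55,"z":0,"wx":0,"wy":0,"wz":0},{"hand":0.35,"x":3.2,"y":1.55,"z":0,"wx":0,"wy":0,"wz":0},{"hand":0.35,"x":3.2,"y":1.55,"z":0,"wx":0,"wy":0,"wz":0},{"hand":0.35,"x":3.2,"y":1.55,"z":0,"wx":0,"wy":0,"wz":0}]'
python3 -m pendant '[{"hand":0.35,"x":3.2,"y":1.55,"z":0,"wx":0,"wy":0,"wz":0},{"hand":0.35,"x":3.2,"y":1.55,"z":0,"wx":0,"wy":0,"wz":0},{"hand":0.35,"x":3.2,"y":1.55,"z":0,"wx":0,"wy":0,"wz":0},{"hand":0.35,"x":3.2,"y":1.55,"z":0,"wx":0,"wy":0,"wz":0},{"hand":0.35,"x":3.2,"y":1.55,"z":0,"wx":0,"wy":0,"wz":0},{"hand":0.35,"x":2.4,"y":1.4,"z":1,"wx":0,"wy":0,"wz":0},{"hand":0.35,"x":0,"y":0,"z":0,"wx":0,"wy":0,"wz":0},{"hand":0.35,"x":0,"y":0,"z":0,"wx":0,"wy":0,"wz":0}]'
python3 - <<'E'
from h import *
s=status.get_state();R=np.array(s['tcp_rot']);p=np.array(s['tcp_pos']);print(p,s['joints'])
for c in('wrist','side','top'):
  q=snap(c,c+'6')
  for t in('cover_handle','cover_hinge','stud_tip'):
    for r in nets.mark_of(t,c)[:1]: print(c,t,np.round(r['centre'],4),(R.T@(r['centre']-p)*100).round(2))
E
```

```text
time_s: 12.95
tcp_pos: [0.5405, -0.0152, 0.2205]
tcp_rot: [[0.057, -0.998, 0.0], [-0.998, -0.057, 0.0], [-0.0, -0.0, -1.0]]
force: [0.3, -0.1, 0.8]
gripper_width: 0.0298
grasp_force: 0.0
time_s: 13.62
tcp_pos: [0.4602, -0.204, 0.21]
tcp_rot: [[0.055, -0.999, -0.001], [-0.999, -0.055, 0.0], [-0.0, 0.001, -1.0]]
force: [-0.6, 0.1, 1.1]
gripper_width: 0.0298
grasp_force: 0.0
[ 0.46017579 -0.20400694  0.21001431] [-1.05593922e-01  1.71001031e-01 -5.33773942e-02 -8.74106092e-05
 -1.34708719e+00  1.60179691e-01]
wrist cover_handle [ 0.4587 -0.2059  0.1107] [0.18 0.15 9.93]
wrist cover_hinge [ 0.7198 -0.1877  0.1097] [ -0.21 -26.02  10.01]
wrist stud_tip [ 0.6183 -0.1938  0.1551] [ -0.16 -15.85   5.48]
side cover_handle [ 0.4616 -0.201   0.1124] [-0.29 -0.16  9.76]
side stud_tip [ 0.6207 -0.1919  0.1618] [ -0.33 -16.1    4.81]
top cover_hinge [ 0.7173 -0.1877  0.1158] [ -0.22 -25.77   9.4 ]
top stud_tip [ 0.6188 -0.1952  0.1576] [-1.000e-02 -1.589e+01  5.230e+00]
```

View pics/wrist6.png

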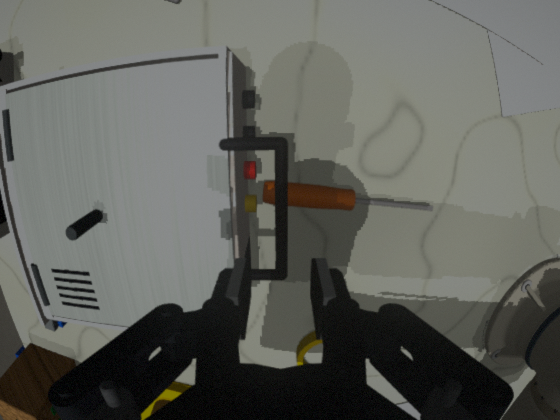

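The bar (column 282) lies midway between the finger tips (columns 240 and 322). Descending onto it.

```bash
python3 -m pendant '[{"hand":0.35,"x":0,"y":0,"z":2,"wx":0,"wy":0,"wz":0},{"hand":0.35,"x":0,"y":0,"z":2.2,"wx":0,"wy":0,"wz":0},{"hand":0.35,"x":0,"y":0,"z":2,"wx":0,"wy":0,"wz":0},{"hand":0.35,"x":0,"y":0,"z":1.5,"wx":0,"wy":0,"wz":0},{"hand":0.35,"x":0,"y":0,"z":1.5,"wx":0,"wy":0,"wz":0},{"hand":0.35,"x":0,"y":0,"z":1.5,"wx":0,"wy":0,"wz":0},{"hand":0.35,"x":0,"y":0,"z":1,"wx":0,"wy":0,"wz":0},{"hand":0.35,"x":0,"y":0,"z":0,"wx":0,"wy":0,"wz":0},{"hand":0.35,"x":0,"y":0,"z":0,"wx":0,"wy":0,"wz":0}]'
python3 -m pendant '[{"hand":0,"x":0,"y":0,"z":0,"wx":0,"wy":0,"wz":0},{"hand":0,"x":0,"y":0,"z":0,"wx":0,"wy":0,"wz":0},{"hand":0,"x":0,"y":0,"z":0,"wx":0,"wy":0,"wz":0},{"hand":0,"x":0,"y":0,"z":0,"wx":0,"wy":0,"wz":0},{"hand":0,"x":0,"y":0,"z":0,"wx":0,"wy":0,"wz":0},{"hand":0,"x":0,"y":0,"z":0,"wx":0,"wy":0,"wz":0}]' 40
```

```text
time_s: 14.97
tcp_pos: [0.4611, -0.203, 0.0933]
tcp_rot: [[0.06, -0.998, -0.001], [-0.998, -0.06, -0.0], [0.0, 0.001, -1.0]]
force: [-0.5, -0.7, 0.3]
gripper_width: 0.03
grasp_force: 0.0
time_s: 15.47
tcp_pos: [0.4597, -0.2032, 0.0936]
tcp_rot: [[0.06, -0.998, -0.002], [-0.998, -0.06, -0.0], [0.0, 0.002, -1.0]]
force: [-5.7, -1.8, 1.2]
gripper_width: 0.0082
grasp_force: 39.0
```

```bash
python3 -m pendant '[{"hand":0,"x":0,"y":-0.02,"z":-1.13,"wx":0,"wy":0,"wz":0},{"hand":0,"x":0,"y":-0.07,"z":-1.13,"wx":0,"wy":0,"wz":0},{"hand":0,"x":0,"y":-0.12,"z":-1.12,"wx":0,"wy":0,"wz":0},{"hand":0,"x":0,"y":-0.17,"z":-1.12,"wx":0,"wy":0,"wz":0},{"hand":0,"x":0,"y":-0.22,"z":-1.11,"wx":0,"wy":0,"wz":0},{"hand":0,"x":0,"y":-0.27,"z":-1.1,"wx":0,"wy":0,"wz":0},{"hand":0,"x":0,"y":-0.32,"z":-1.09,"wx":0,"wy":0,"wz":0},{"hand":0,"x":0,"y":-0.36,"z":-1.07,"wx":0,"wy":0,"wz":0},{"hand":0,"x":0,"y":-0.41,"z":-1.06,"wx":0,"wy":0,"wz":0},{"hand":0,"x":0,"y":-0.46,"z":-1.04,"wx":0,"wy":0,"wz":0}]' 40
python3 - <<'E'
from h import *
q=snap('side','side7')
for t in('cover_handle','stud_tip'):
  for r in nets.mark_of(t,'side')[:1]: print(t,np.round(r['centre'],4))
s=status.get_state();print(s['tcp_pos'],s['force'],s['gripper_width'],s['grasp_force'])
E
```

```text
time_s: 16.3
tcp_pos: [0.4829, -0.2018, 0.2033]
tcp_rot: [[0.059, -0.998, -0.005], [-0.998, -0.059, -0.0], [-0.0, 0.005, -1.0]]
force: [-6.2, -2.0, -0.9]
gripper_width: 0.008
grasp_force: 38.9
cover_handle [ 0.4829 -0.1984  0.2212]
stud_tip [ 0.6483 -0.1891  0.1975]
[ 0.48303119 -0.20182867  0.20362836] [-6.58262975 -1.53037073 -0.45375661] 0.008445961386840043 39.17172968387604
```

Following nicely: handle at z = 0.221, about 25°. Second half of the arc.

```bash
python3 -m pendant '[{"hand":0,"x":0,"y":-0.5,"z":-1.02,"wx":0,"wy":0,"wz":0},{"hand":0,"x":0,"y":-0.55,"z":-0.99,"wx":0,"wy":0,"wz":0},{"hand":0,"x":0,"y":-0.59,"z":-0.97,"wx":0,"wy":0,"wz":0},{"hand":0,"x":0,"y":-0.63,"z":-0.94,"wx":0,"wy":0,"wz":0},{"hand":0,"x":0,"y":-0.67,"z":-0.91,"wx":0,"wy":0,"wz":0},{"hand":0,"x":0,"y":-0.71,"z":-0.89,"wx":0,"wy":0,"wz":0},{"hand":0,"x":0,"y":-0.75,"z":-0.85,"wx":0,"wy":0,"wz":0},{"hand":0,"x":0,"y":-0.78,"z":-0.82,"wx":0,"wy":0,"wz":0},{"hand":0,"x":0,"y":-0.82,"z":-0.78,"wx":0,"wy":0,"wz":0},{"hand":0,"x":0,"y":-0.85,"z":-0.75,"wx":0,"wy":0,"wz":0}]' 40
python3 -m pendant '[{"hand":0,"x":0,"y":0,"z":0,"wx":0,"wy":0,"wz":0},{"hand":0,"x":0,"y":0,"z":0,"wx":0,"wy":0,"wz":0},{"hand":0,"x":0,"y":0,"z":0,"wx":0,"wy":0,"wz":0},{"hand":0,"x":0,"y":0,"z":0,"wx":0,"wy":0,"wz":0},{"hand":0,"x":0,"y":0,"z":0,"wx":0,"wy":0,"wz":0}]'
python3 - <<'E'
from h import *
h=np.array([.718,-.187,.110])
for c in('side','top'):
  q=snap(c,c+'8')
  for t,o in(('cover_handle',np.arctan2(.002,.26)),('stud_tip',np.arctan2(.049,.1))):
    for r in nets.mark_of(t,c)[:1]:
      d=np.array(r['centre'])-h; print(c,t,np.round(r['centre'],4),'deg',np.degrees(np.arctan2(d[2],-(d[0]*.998+d[1]*.06))-o).round(1))
# plate surface by its own depth: fit plane to the cover points
q=viewer.snapshot('side')
m=nets.cut_out('cover','side')
if m:
  m=cv2.erode(m[0]['mask'].astype(np.uint8),np.ones((5,5)))>0; v,u=np.nonzero(m&(q['z_map']>0)); z=q['z_map'][v,u];K=q['camera_matrix']
  P=(q['T']@np.stack([(u-K[0,2])/K[0,0]*z,(v-K[1,2])/K[1,1]*z,z,np.ones_like(z)]))[:3].T
  rng=np.random.default_rng(0);best=(0,)
  for i in range(300):
    a,b,c=P[rng.choice(len(P),3,False)];n=np.cross(b-a,c-a);l=np.linalg.norm(n)
    if l<1e-6: continue
    n/=l;k=(abs((P-a)@n)<.004).sum()
    if k>best[0]:best=(k,n)
  n=best[1]*np.sign(best[1][2]);print('plane',best[0],len(P),n.round(3),np.degrees(np.arccos(n[2])).round(1))
s=status.get_state();print(s['time_s'],s['tcp_pos'],s['force'],s['gripper_width'],s['grasp_force'])
E
```

```text
time_s: 17.28
tcp_pos: [0.5504, -0.198, 0.2951]
tcp_rot: [[0.059, -0.998, -0.004], [-0.998, -0.059, -0.002], [0.001, 0.005, -1.0]]
force: [-12.5, 1.4, 9.2]
gripper_width: 0.0082
grasp_force: 39.1
time_s: 17.7
tcp_pos: [0.5504, -0.198, 0.295]
tcp_rot: [[0.059, -0.998, -0.003], [-0.998, -0.059, -0.002], [0.002, 0.003, -1.0]]
force: [-12.9, 2.9, 10.3]
gripper_width: 0.0083
grasp_force: 39.7
side cover_handle [ 0.5501 -0.1973  0.3086] deg 49.3
side stud_tip [ 0.6925 -0.1855  0.222 ] deg 51.1
top stud_tip [ 0.6894 -0.1919  0.2172] deg 48.8
plane 1036 1072 [0.752 0.042 0.657] 48.9
18.1 [ 0.55035899 -0.19805117  0.29500956] [-13.70170178   2.89054334   9.8150452 ] 0.0082286951735172 39.72778916358948
```

View pics/side8.png

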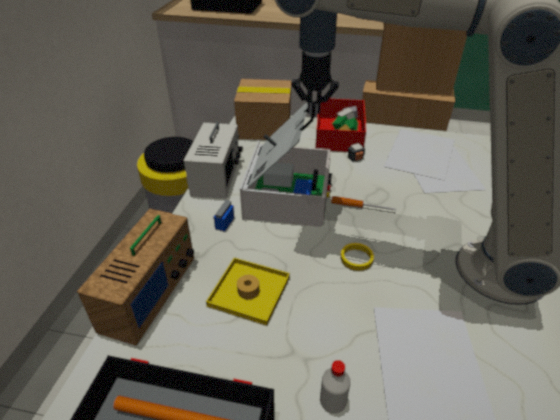

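The side view shows the cover open at about 49–50° with the fingers on the bar at (313,105). The ring is flat in the tray at (248,287), and the visible bystanders look unmoved. Handing in.

```bash
python3 -c "from workcell import env; print(env.job_done())"
```

```text
the job is handed in; nothing more can be done
None
```

The ring weight lies flat in the yellow tray and the gripper holds the cover open at about 49–50°; I've handed the job in, but it gave no verdict back.

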